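# Click the filter wheel of a bench photometer to its wide opening and start the reading

## Robot

A 7-joint arm with a two-finger parallel gripper is mounted at the origin on a cart in front of the work surface, level with it; the furniture and walls round the work are solid. World frame = base frame: x ahead of the robot, y to its left, z up, the work surface at z = 0. Lengths are in m, angles in rad, forces in N, time in s.
With the tool pointing down it reaches from about 0.4 to 0.875 m from the base axis. Payload 19.3 kg.
Tool frame: the origin (TCP) lies on the mounting face of the last link; the fingertips stand 173 mm ahead of it and the grasp point (between the pads) lies 155 mm ahead of it (bot.grip_point_offset is the distance from the TCP to the grasp point, in m); z points along the fingers, y is the line along which they close (so a half turn about z gives the same grasp; the last joint's range is limited). The gripper opens to 85 mm and grips with 20 to 120 N. Pads are 22 mm wide; open, the fingers measure 114 mm over their backs; the gripper's body (76 mm by 85 mm) begins 54 mm behind the grasp point. The pads swing forward as they close: fully open they stand 13 mm farther back than shut.
Start: joints at [1.111, 0.521, -0.036, 1.599, 0.021, 1.021, -0.113], TCP at [0.237, -0.578, 0.405] pointing down, gripper open.
Joint ranges: [-2.91, 2.91], [-0.3, 2.13], [-1.5, 1.42], [0.17, 2.43], [-1.26, 4.41], [0.16, 1.93], [-2.52, 2.52]. Speed limits (rad/s): [1.89, 1.89, 2.39, 2.39, 3.01, 3.01, 3.01].

## Interface

Orientations are given as [roll, pitch, yaw] about the fixed x, y, z axes, in that order (R = Rz(yaw) Ry(pitch) Rx(roll)).
In Python, from workcell import bot gives the robot as it stands.
- The arm moves only by the tool arm_command, never from a script. Its argument "deltas" is a list of rows, each a list of 3 entries, a list of its own where there are three numbers: the shift along the tool's x, y, z in cm, then the turn, a rotation vector about the tool's x, y, z in rad, then the finger opening in cm, from 0 to 8.54. In form: [[[tx, ty, tz], [rx, ry, rz], claw], ...]. A call has 1 to 20 rows; each row shifts and turns the commanded pose from where the row before left it, along the tool's axes as they then stand; what a row does not reach is not made up. A row lasts 1/10 s, in which the tool goes at most 50 mm and 8.59 degrees, less where a joint would pass 70% of its speed; a pose out of reach is approached as far as the arm can. A call with a gripper value outside its range is refused whole. The fingers move at their own pace and stop on an object; "newtons" is the grip in N (left out, the last holds). Time passes only in rows, so rows that do not move let the fingers close. It gives the time, the measured TCP pose, the force, the opening and the grip force at its end, in the units of the state.
- bot.observe(): the state, without advancing time (a new reading comes with each control period).
- bot.grab_frame(name): name is "side" or "top" or "wrist"; returns a dict with "frame" (420x560x3 uint8, red, green, blue), "K" (3x3 intrinsics, pixels), "k1" (the pictures are not rectified: a ray, as slopes to the right and down, at radius r is drawn at 1 + k1 r^2 times it, then the intrinsics apply), "rvec" (rotation vector, rad) and "tvec" (3), from world to camera coordinates, as OpenCV has them; the wrist camera has in their place "T_tool_cam" (4x4, takes a point from camera to tool coordinates, whose origin is the TCP and whose axes are the flange's). Camera axes: x right, y down, z forward; pixel columns grow to the right and rows downward; lengths in m; the calibration is good to about 2 mm. A picture is of the moment at which its call begins: read the wrist's pose just before it. There is no depth.
- bot.job_done(): hands the job in; it is judged then, once.
Trained networks look in a picture, given as the dict that the camera call returned (one of the last four; its "shot" number tells which), for a name from the list of things; names that differ only in an ending like _2 or _b are one class to them, and where a whole thing is asked for, a point or a joint stands for the part that bears it (a point fixed in the world has none). Each returns a list of dicts, best first, with "p" (0 to 1); they miss things now and then, are a little off and sometimes report something else, mostly with a low value. They report only what shows in the picture. A call takes as long as a camera call.
- bot.find_in(name, picture): "rect" ([left, top, width, height] in pixels, round what is visible of it).
- bot.mark_of(name, picture): "at" ([column, row] in pixels: a listed point, or the origin of a listed thing).
The state is a dict: "clock": time; "qpos": joint angles; "qd": joint speeds; "joint_efforts": joint torques, N m; "position": TCP position; "tool_rot": TCP orientation; "force": force on the tool from outside, world axes, zero at the start; "moment": the same for the moment, N m; "grip_width": finger opening in m; "finger_force": force on a finger pad.
Only numpy, scipy, OpenCV 4.12 (cv2) and the standard library are available. Lean on these libraries where they do the work, as an engineer would, in place of code of your own. Each camera call takes 0.05 s, during which the arm holds its last target. There are 200 camera calls.

## Task

With a fingertip, flick the toothed filter wheel of the small photometer round click by click, anticlockwise as seen from above, until its one wide opening rests under the fixed light ring, without clicking past it. Then press down the round key on top of the white lamp housing and let it go again. Grasp and lift nothing, and leave the two vials and the rubber bung where they stand.

Things in the scene. Friction and masses are not known exactly. Their poses are not given: they have to be found in the camera images.
- photometer: Bench photometer, fixed. Origin on the worktop under the wheel's vertical axis; x points from the wheel to the white lamp housing at the back, y left, z up. Grey base plate x -58 to 124, y -52 to 52 mm, top 18 mm up; black pedestal under the wheel, radius 50, top 39 mm up. Lamp housing x 80 to 124, y -42 to 42 mm, top 84 mm up. Nothing stands over or outside the wheel's front and sides.
- wheel_hub (a point): Centre of the filter wheel's upper face, on its axis. Flat aluminium disc, radius 52 mm, 45 to 57 mm up, with 8 straight radial teeth every 45 degrees, each 8 mm wide, reaching out to radius 76 mm, 44 to 58 mm up. At rest the teeth stand at 22.5 degrees plus multiples of 45 from the photometer's x axis: two stand 22.5 degrees either side of the front (-x), with a free gap between.
- front_gap (a point): Fixed point 72 mm in front (-x) of the wheel's axis, at y 0, 51 mm up, at the teeth's height: the middle of the gap between the two front teeth when the wheel rests in a click. One click anticlockwise sweeps a tooth past this point, from 29 mm on its +y side to 29 mm on its -y side (photometer's axes).
- wheel (a joint): Angle of the filter wheel (rad), growing anticlockwise seen from above; 0 = wide opening under the light ring. A spring detent rests it at multiples of 0.785 (45 degrees); pushed past half a click it snaps on to the next. Takes 3 to 4 N at the teeth. It starts in a click (at most it settles there in the first 0.5 s), 1 to 4 clicks short of 0 (-0.785 to -3.14). Stops at -3.65 and 1.0.
- wide_opening (a point): Centre of the wheel's one wide opening (a black disc of 24 mm in a dark bezel of 28 mm; the seven other stations have 8 mm holes in 17 mm bezels), 34 mm from the wheel's axis, 58 mm up; it turns with the wheel.
- light_ring (a point): Centre of the upper rim, 85 mm up, of the fixed black light ring (outer radius 17 mm, underside 67 mm up), which an arm 18 mm wide holds over the disc, 34 mm behind the wheel's axis (+x). The wide opening must come straight below it.
- read_key (a joint): Travel of the round grey spring key (m): 0 = up, 0.006 = fully down. It moves straight down, takes 5 N at the bottom, and comes up by itself.
- read_key_top (a point): Centre of the key's upper face (radius 13 mm), 106 mm above the worktop when up; on top of the white lamp housing. Nothing higher stands on the photometer.
- vial_10: Loose glass vial with a screw cap, 27 mm wide, 56 mm tall, standing to the right of the photometer; origin at the centre of its underside. To be left alone.
- vial_11: Second loose vial of the same size, also standing to the right; origin at the centre of its underside. To be left alone.
- bung: Loose brown rubber bung, 28 mm wide, 26 mm tall, standing to the left of the photometer; origin at the centre of its underside. To be left alone.

How it is judged:
By the outcome, as a careful person would: the job done as asked, in the order asked, and still so for the second after the job is handed in, with the robot touching nothing.
It also fails if it takes over 64 s, if anything falls off the work surface, if the arm or the gripper's body presses on something with over 40 N, if the wrist force passes 120 N, or if a joint passes its speed limit or range.

## Working session

There is one attempt and no reset: what is moved stays moved. The work goes in short steps, Python scripts to look and compute and a tool call to move; the robot and the scene stay as the last step left them, time stands still between calls to the robot, and variables do not carry over. Pictures are saved under pics/ and viewed, at most 10 in all, crops included, and the job is handed in when it is done.

Besides the shell and the picture viewer there is one more tool, called after "Emit:" as name(argument=value, ...) on one line, values as JSON. arm_command: Moves the arm, as the interface text tells. Its arguments: {"type":"object","properties":{"deltas":{"type":"array","items":{"type":"array"}},"newtons":{"type":"number"}},"required":["deltas"]}

```bash
mkdir -p pics; cat > h.py <<'E'
import numpy as np, cv2, json
from scipy.optimize import least_squares
from scipy.spatial.transform import Rotation as R
from workcell import bot
def project(P,f,T=None):
    P=np.atleast_2d(P)
    if 'rvec' in f: C=P@cv2.Rodrigues(np.array(f['rvec'],float))[0].T+np.ravel(f['tvec'])
    else:
        M=np.linalg.inv(T@np.array(f['T_tool_cam'])); C=P@M[:3,:3].T+M[:3,3]
    s=C[:,:2]/C[:,2:]; s=s*(1+f['k1']*(s**2).sum(1,keepdims=True)); K=np.array(f['K'])
    return s@K[:2,:2].T+K[:2,2]
def toolT():
    o=bot.observe(); T=np.eye(4); T[:3,:3]=R.from_euler('xyz',o['tool_rot']).as_matrix(); T[:3,3]=o['position']; return T
def save(n,f): cv2.imwrite(f'pics/{n}.png',cv2.cvtColor(f['frame'],cv2.COLOR_RGB2BGR))
E
python3 - <<'E'
from h import *
o=bot.observe(); print(o['clock'],o['position'],o['tool_rot'],o['grip_width'])
T=toolT()
for c in ['top','side','wrist']:
    f=bot.grab_frame(c); save(c+'0',f)
    for n in ['photometer','wheel_hub','front_gap','wide_opening','light_ring','read_key_top','vial_10','bung']:
        print(c,n,[(np.round(d['at'],1).tolist(),round(d['p'],2)) for d in bot.mark_of(n,f)[:2]])
E
```

```text
0.0 [ 0.23743977 -0.57799563  0.40412391] [-3.14045971e+00  5.49000483e-05  3.89805073e-01] 0.0858540946034311
top photometer [([265.5, 222.9], 0.93)]
top wheel_hub [([261.6, 219.1], 0.81)]
top front_gap [([254.3, 254.9], 0.63)]
top wide_opening [([275.4, 223.8], 0.75), ([255.1, 255.7], 0.3)]
top light_ring [([261.2, 201.6], 0.73)]
top read_key_top [([268.9, 172.7], 0.67), ([256.5, 254.0], 0.29)]
top vial_10 [([388.9, 243.1], 0.75), ([394.2, 212.0], 0.6)]
top bung [([182.8, 246.7], 0.71)]
side photometer [([274.9, 263.2], 0.86)]
side wheel_hub [([276.4, 240.2], 0.84), ([290.1, 235.8], 0.53)]
side front_gap [([298.9, 250.3], 0.59)]
side wide_opening [([288.5, 232.6], 0.89)]
side light_ring [([262.3, 222.6], 0.58)]
side read_key_top [([243.6, 204.6], 0.65)]
side vial_10 [([333.5, 214.4], 0.68), ([353.6, 226.4], 0.62)]
side bung [([243.4, 313.6], 0.71)]
wrist photometer []
wrist wheel_hub []
wrist front_gap []
wrist wide_opening []
wrist light_ring []
wrist read_key_top []
wrist vial_10 []
wrist bung []
```

```bash
python3 - <<'E'
from h import *
t=bot.grab_frame('top');s=bot.grab_frame('side')
obs={'top':dict(o=(265.5,222.9),hub=(261.6,219.1),fg=(254.3,254.9),lr=(261.2,201.6),key=(268.9,172.7),wo=(275.4,223.8)),
'side':dict(o=(274.9,263.2),hub=(276.4,240.2),fg=(298.9,250.3),lr=(262.3,222.6),key=(243.6,204.6),wo=(288.5,232.6))}
def pts(p):
    c,si=np.cos(p[2]),np.sin(p[2])
    L=dict(o=(0,0,0),hub=(0,0,.057),fg=(-.072,0,.051),lr=(.034,0,.085),key=(p[3],p[4],.106),wo=(.034*np.cos(p[5]),.034*np.sin(p[5]),.058))
    return {k:np.array([p[0]+c*v[0]-si*v[1],p[1]+si*v[0]+c*v[1],v[2]]) for k,v in L.items()}
def res(p):
    P=pts(p); return np.concatenate([project(P[k],f)[0]-ob for c,f in(('top',t),('side',s)) for k,ob in obs[c].items()])
best=min((least_squares(res,[.6,0,y,.1,0,w],loss='soft_l1',f_scale=2) for y in(0,1.5,3,-1.5) for w in (-.785,-1.57,-2.36,-3.14)),key=lambda r:r.cost)
p=best.x; print(p.round(4),np.round(best.fun,1)); print(pts(p))
def cornersat(f,px,z):
    return least_squares(lambda q:project([q[0],q[1],z],f)[0]-px,[p[0],p[1]]).x
for n,px in(('v',(388.9,243.1)),('v',(394.2,212)),('bung',(182.8,246.7))): print(n,cornersat(t,px,0))
print(np.abs(project(pts(p)['hub']+[[.01,0,0]],t)-project(pts(p)['hub'],t)))
E
```

```text
[ 0.5228  0.0665 -0.1445  0.0938 -0.0031 -1.7042] [-3.2 -0.3 -1.   0.1  0.5 -2.4  1.4 -0.1 -0.4 -0.8  0.3 -0.   0.9  0.5
 -1.3 -1.4  2.5  1.7  0.9 -0.7  1.   0.6 -0.4  1.3]
{'o': array([0.52279718, 0.06652272, 0.        ]), 'hub': array([0.52279718, 0.06652272, 0.057     ]), 'fg': array([0.45154768, 0.07689134, 0.051     ]), 'lr': array([0.55644278, 0.06162642, 0.085     ]), 'key': array([0.61518412, 0.04993838, 0.106     ]), 'wo': array([0.51346872, 0.03382746, 0.058     ])}
v [ 0.48285194 -0.2210115 ]
v [ 0.55423378 -0.23432459]
bung [0.46331985 0.24581835]
[[0.1564761  4.60096817]]
```

View pics/top0.png

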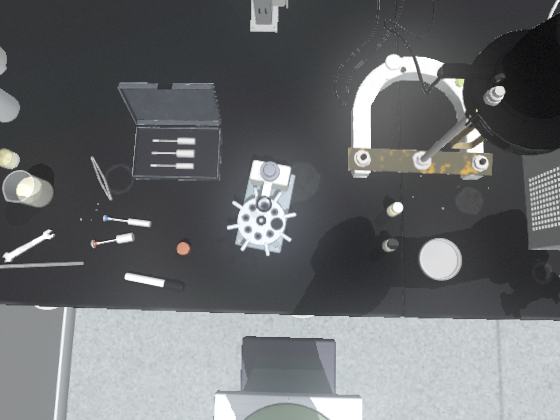

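View pics/side0.png

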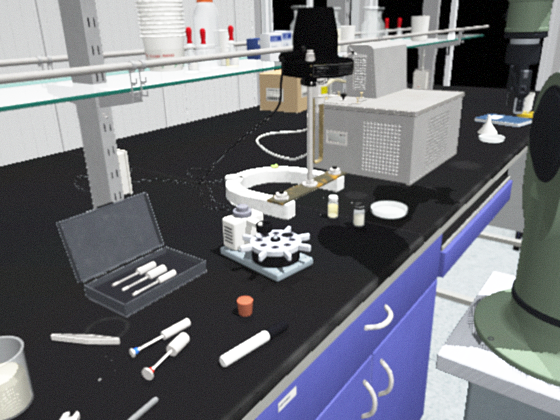

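The top picture shows the photometer at about (262,219), with the wide opening on the right at (275,224), about 2 clicks short. The vials at (390,243) and (394,212) and the bung at (183,247) are well clear. I'll move closer with the fingers shut.

Emit:
arm_command(deltas=[[[1.5,-0.7,0],[0,0,0],0],[[2.8,-1.3,0],[0,0,0],0],[[2.8,-1.3,0],[0,0,0],0],[[2.8,-1.3,0],[0,0,0],0],[[2.8,-1.3,0],[0,0,0],0],[[2.8,-1.3,0],[0,0,0],0],[[2.8,-1.3,0],[0,0,0],0],[[2.8,-1.3,0],[0,0,0],0],[[2.8,-1.3,0],[0,0,0],0],[[2.8,-1.3,0],[0,0,0],0],[[1.2,-2.8,0],[0,0,0],0],[[1.2,-2.8,0],[0,0,0],0],[[1.2,-2.8,0],[0,0,0],0],[[1.2,-2.8,0],[0,0,0],0],[[1.2,-2.8,0],[0,0,0],0],[[1.2,-2.8,0],[0,0,0],0]])

```text
clock: 3.05
position: [0.4399, -0.1773, 0.4048]
tool_rot: [3.141, -0.0, 0.39]
force: [0.9, -0.5, 0.3]
grip_width: 0.0001
finger_force: 0.0
```

Emit:
arm_command(deltas=[[[1.2,-2.8,0.5],[0,0,0],0],[[1.2,-2.8,0.5],[0,0,0],0],[[1.2,-2.8,0.5],[0,0,0],0],[[1.2,-2.8,0.5],[0,0,0],0],[[1.2,-2.8,0.5],[0,0,0],0],[[1.0,-2,0.5],[0,0,0],0],[[0,0,0],[0,0,-0.1],0],[[0,0,0],[0,0,-0.13],0],[[0,0,0],[0,0,-0.13],0],[[0,0,0],[0,0,-0.13],0],[[0,0,0],[0,0,-0.13],0],[[0,0,0],[0,0,-0.13],0],[[0,0,0],[0,0,-0.13],0],[[0,0,0],[0,0,-0.13],0],[[0,0,0],[0,0,0],0],[[0,0,0],[0,0,0],0]])

```text
clock: 4.65
position: [0.4439, -0.0044, 0.3748]
tool_rot: [3.141, -0.0, 1.396]
force: [0.3, -0.3, 0.2]
grip_width: -0.0002
finger_force: 0.0
```

```bash
python3 - <<'E'
from h import *
o=bot.observe(); print(o['clock'],o['position'],o['tool_rot'],o['grip_width'],o['qpos'],o['force'])
T=toolT(); f=bot.grab_frame('wrist'); save('w1',f)
print(np.round(f['T_tool_cam'],3).tolist())
for n in ['photometer','wheel_hub','front_gap','wide_opening','light_ring','read_key_top']:
        print(n,[(np.round(d['at'],1).tolist(),round(d['p'],2)) for d in bot.mark_of(n,f)[:2]])
E
```

```text
4.65 [ 0.44391431 -0.00441064  0.37477334] [ 3.14147535e+00 -7.37026998e-05  1.39583867e+00] -0.00016062011668339853 [ 0.26172982  0.30537582 -0.46509722  2.06959245  0.18793632  0.80610894
 -0.49049925] [ 0.34646587 -0.26180551  0.19525414]
[[0.0, -0.962, -0.274, 0.071], [1.0, 0.0, -0.0, 0.0], [0.0, -0.274, 0.962, 0.031], [0.0, 0.0, 0.0, 1.0]]
photometer [([331.5, 107.0], 0.94)]
wheel_hub [([346.2, 105.4], 0.92)]
front_gap [([269.2, 105.2], 0.76), ([344.3, 104.1], 0.73)]
wide_opening [([341.6, 146.1], 0.93)]
light_ring [([394.2, 106.5], 0.94)]
read_key_top [([499.3, 99.7], 0.76)]
```

View pics/w1.png

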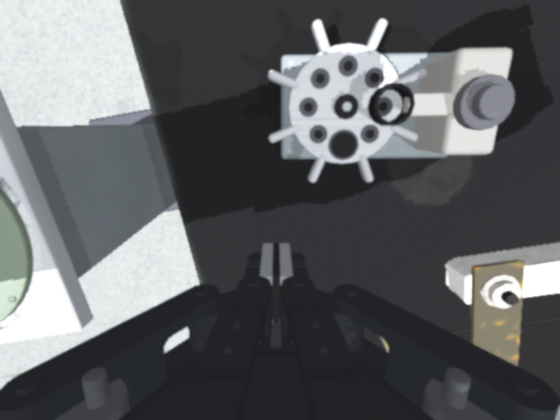

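The picture shows the wheel hub at (346,105) and the light ring at (394,106). The wide opening is at (342,146), to the photometer's right, so the wheel is at -90° and needs 2 clicks. The key is at (497,97). Next I'll solve the pose.

```bash
cat > solve.py <<'E'
from h import *
def pts(p):
    c,si=np.cos(p[2]),np.sin(p[2])
    L=dict(photometer=(0,0,0),wheel_hub=(0,0,.057),front_gap=(-.072,0,.051),light_ring=(.034,0,.085),read_key_top=(p[3],p[4],.106),wide_opening=(.034*np.cos(p[5]),.034*np.sin(p[5]),.058))
    return {k:np.array([p[0]+c*v[0]-si*v[1],p[1]+si*v[0]+c*v[1],v[2]]) for k,v in L.items()}
def solve(x0=(.523,.066,-.14,.1,0,-1.57),cams=('wrist','wrist')):
    T=toolT(); ob=[]
    for c in cams:
        f=bot.grab_frame(c)
        for n in pts(x0):
            d=bot.mark_of(n,f)
            if d and d[0]['p']>.5: ob.append((f,n,d[0]['at']))
    r=least_squares(lambda p:np.concatenate([project(pts(p)[n],f,T)[0]-a for f,n,a in ob]),x0,loss='soft_l1',f_scale=2)
    return r,ob
E
python3 - <<'E'
from solve import *
r,ob=solve(); print(r.x.round(4),r.fun.round(1)); p=r.x
for k,v in pts(p).items(): print(k,v.round(4))
T=toolT()
fg=pts(p)['front_gap']; 
d=T[:3,:3].T@(fg-T[:3,3]); print('delta to gap cm',(d*100).round(2))
E
```

```text
[ 0.5222  0.0686 -0.2064  0.1008  0.0041 -1.6201] [ 3.2  2.3 -1.4  1.2 -1.4 -1.7  1.8 -1.9 -0.4  0.3 -0.4 -1.7 -1.9  3.2
  0.5 -1.1  0.2  0.4 -0.1 -0.1  0.4 -0.3  0.5  1.3]
photometer [0.5222 0.0686 0.    ]
wheel_hub [0.5222 0.0686 0.057 ]
front_gap [0.4517 0.0834 0.051 ]
light_ring [0.5554 0.0617 0.085 ]
read_key_top [0.6217 0.052  0.106 ]
wide_opening [0.5136 0.0357 0.058 ]
delta to gap cm [ 8.8  -0.74 32.37]
```

Emit:
arm_command(deltas=[[[1.5,-0.2,0],[0,0,0],0],[[2.8,-0.3,0],[0,0,0],0],[[2.8,-0.3,0.5],[0,0,0],0],[[1.4,-0.2,1.5],[0,0,0],0],[[0,0,2],[0,0,0],0],[[0,0,2],[0,0,0],0],[[0,0,2],[0,0,0],0],[[0,0,2],[0,0,0],0],[[0,0,1],[0,0,0],0],[[0,0,0],[0,0,0],0],[[0,0,0],[0,0,0],0]])

```text
clock: 6.8
position: [0.4489, 0.081, 0.2652]
tool_rot: [3.141, -0.0, 1.4]
force: [0.4, 0.3, -0.0]
grip_width: -0.0001
finger_force: 0.0
```

```bash
python3 - <<'E'
from solve import *
r,ob=solve(cams=('wrist','wrist','top','side')); print(r.x.round(4),r.fun.round(1)); p=r.x
for k,v in pts(p).items(): print(k,v.round(4))
T=toolT(); f=bot.grab_frame('wrist'); save('w2',f)
print('tip px',project(T[:3,3]+[0,0,-.173],f,T))
P=pts(p)['front_gap']; d=T[:3,:3].T@(P-T[:3,3]); print('delta to gap',(d*100).round(2),bot.observe()['tool_rot'])
E
```

```text
[ 0.5223  0.0679 -0.2171  0.1025  0.0029 -1.5878] [ 3.500e+00  1.600e+00  7.000e-01 -6.000e-01  9.000e-01  1.600e+00
 -1.200e+00 -1.500e+00 -4.000e-01  3.200e+00  1.000e-01 -7.000e-01
 -9.000e-01 -1.800e+00  1.000e+00  1.800e+00 -5.000e-01 -1.400e+00
 -9.000e-01  1.100e+00 -1.381e+02  5.500e+00 -1.900e+00  3.000e-01
  5.000e-01  5.000e-01 -1.700e+00 -1.000e+00  2.500e+00  3.400e+00
  3.500e+00 -2.200e+00  2.300e+00  4.700e+00 -6.000e-01 -1.500e+00
 -7.000e-01  2.000e-01]
photometer [0.5223 0.0679 0.    ]
wheel_hub [0.5223 0.0679 0.057 ]
front_gap [0.452  0.0834 0.051 ]
light_ring [0.5555 0.0606 0.085 ]
read_key_top [0.6231 0.0487 0.106 ]
wide_opening [0.5144 0.0348 0.058 ]
tip px [[275.5212652  261.93006275]]
delta to gap [ 0.31  0.29 21.37] [-3.14157127e+00 -3.16158476e-05  1.39979140e+00]
```

View pics/w2.png

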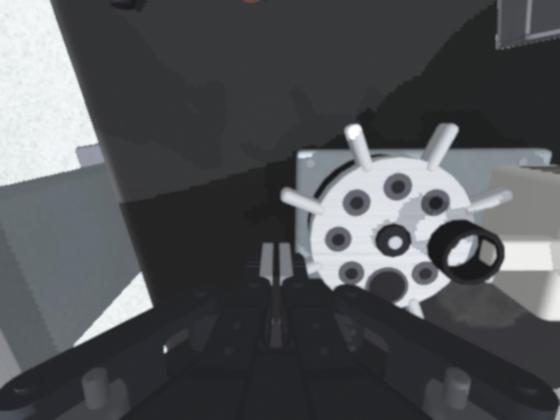

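The view agrees: the finger is over the front gap, between the tooth at (302,200) and the one at (310,267), and hub at (393,240). I'll descend into the gap.

Emit:
arm_command(deltas=[[[0.2,0,0.7],[0,0,0],0],[[0,0,1],[0,0,0],0],[[0,0,1],[0,0,0],0],[[0,0,1],[0,0,0],0],[[0,0,1],[0,0,0],0],[[0,0,0.5],[0,0,0],0],[[0,0,0],[0,0,0],0],[[0,0,0],[0,0,0],0]])

```text
clock: 9.05
position: [0.4491, 0.0829, 0.2127]
tool_rot: [-3.142, -0.0, 1.4]
force: [-0.6, 0.6, -0.2]
grip_width: -0.0001
finger_force: 0.0
```

```bash
python3 - <<'E'
from h import *
f=bot.grab_frame('side'); save('s2',f)
im=cv2.resize(f['frame'][190:300,200:350],(750,550),interpolation=cv2.INTER_CUBIC); save('s2c',{'frame':im})
E
```

```text
(no output)
```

View pics/s2c.png

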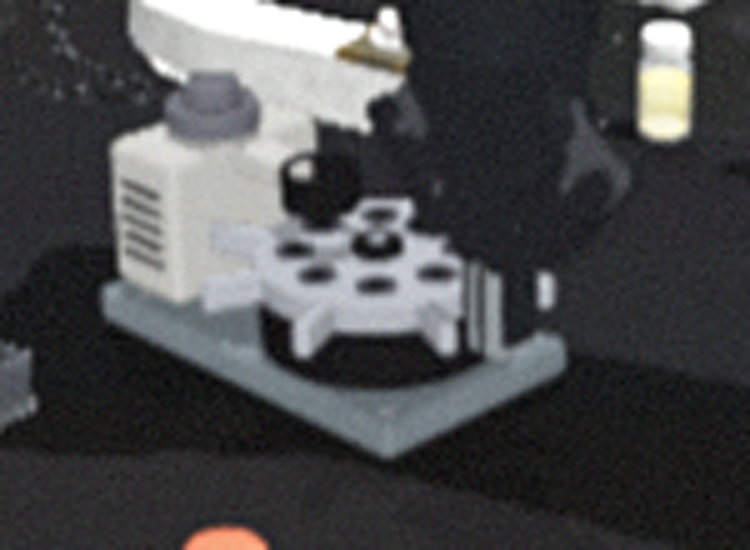

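The finger stands in the front gap at tooth height, at about (490,310) in the crop. A tooth is visible on either side, at (440,330) and (545,290), and nothing is touching. Next is the first click along an arc.

Emit:
arm_command(deltas=[[[-0.37,0.01,0],[0,0,-0.05],0],[[-0.37,0.01,0],[0,0,-0.05],0],[[-0.37,0.01,0],[0,0,-0.05],0],[[-0.37,0.01,0],[0,0,-0.05],0],[[-0.37,0.01,0],[0,0,-0.05],0],[[-0.37,0.01,0],[0,0,-0.05],0],[[-0.37,0.01,0],[0,0,-0.05],0],[[-0.37,0.01,0],[0,0,-0.05],0],[[-0.37,0.01,0],[0,0,-0.05],0],[[-0.37,0.01,0],[0,0,-0.05],0],[[-0.37,0.01,0],[0,0,-0.05],0],[[-0.37,0.01,0],[0,0,-0.05],0],[[-0.37,0.01,0],[0,0,-0.05],0],[[-0.37,0.01,0],[0,0,-0.05],0],[[-0.37,0.01,0],[0,0,-0.05],0],[[-0.37,0.01,0],[0,0,-0.05],0],[[0,0,0],[0,0,0],0],[[0,0,0],[0,0,0],0],[[0,0,0],[0,0,0],0]])

```text
clock: 11.0
position: [0.4622, 0.0268, 0.2129]
tool_rot: [3.141, 0.0, 2.199]
force: [0.5, -0.1, -0.4]
grip_width: 0.0001
finger_force: 0.0
```

Emit:
arm_command(deltas=[[[0,0,-0.7],[0,0,0],0],[[0,0,-1],[0,0,0],0],[[0,0,-1],[0,0,0],0],[[0,0,-1],[0,0,0],0],[[0,0,-1],[0,0,0],0],[[0,0,-0.5],[0,0,0],0],[[0,0,0],[0,0,0],0],[[0,0,0],[0,0,0],0]])

```text
clock: 11.8
position: [0.4622, 0.0266, 0.2646]
tool_rot: [-3.142, 0.0, 2.199]
force: [0.5, 0.6, -0.3]
grip_width: -0.0002
finger_force: 0.0
```

```bash
python3 - <<'E'
from solve import *
x0=(.5223,.068,-.19,.1015,.002,-.8)
r,ob=solve(x0,cams=('wrist','top','side')); print(r.x.round(4),[(n,np.round(a)) for f,n,a in ob if n=='wide_opening'])
f=bot.grab_frame('wrist'); save('w3',f); print(bot.observe()['clock'])
E
```

```text
[ 0.5215  0.0686 -0.156   0.1588  0.002  -0.9113] [('wide_opening', array([378., 285.])), ('wide_opening', array([278., 230.]))]
12.9
```

View pics/w3.png

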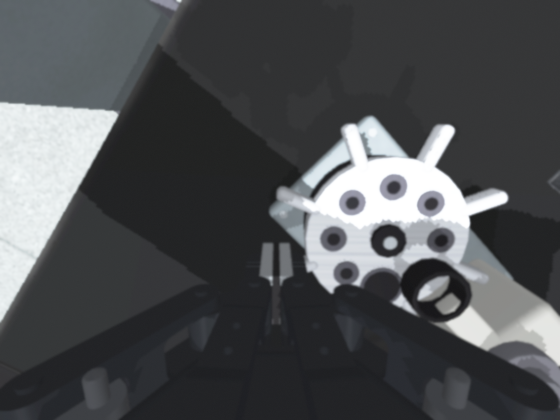

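The wide opening at (380,285) is now next to the light ring at (436,290), so one click remains. I'll swing back above the wheel, descend and repeat.

Emit:
arm_command(deltas=[[[0.74,0.03,0],[0,0,0.1],0],[[0.74,0.03,0],[0,0,0.1],0],[[0.74,0.03,0],[0,0,0.1],0],[[0.74,0.03,0],[0,0,0.1],0],[[0.74,0.03,0],[0,0,0.1],0],[[0.74,0.03,0],[0,0,0.1],0],[[0.74,0.03,0],[0,0,0.1],0],[[0.74,0.03,0],[0,0,0.1],0],[[0,0,0],[0,0,0],0],[[0,0,0],[0,0,0],0]])

```text
clock: 13.9
position: [0.4485, 0.0827, 0.2647]
tool_rot: [-3.142, 0.0, 1.403]
force: [0.6, 0.3, -1.1]
grip_width: -0.0003
finger_force: 0.0
```

Emit:
arm_command(deltas=[[[0,0,0.7],[0,0,0],0],[[0,0,1],[0,0,0],0],[[0,0,1],[0,0,0],0],[[0,0,1],[0,0,0],0],[[0,0,1],[0,0,0],0],[[0,0,0.5],[0,0,0],0],[[0,0,0],[0,0,0],0],[[0,0,0],[0,0,0],0]])

```text
clock: 14.7
position: [0.4486, 0.0829, 0.2128]
tool_rot: [-3.142, 0.0, 1.4]
force: [0.0, -0.8, 0.4]
grip_width: -0.0002
finger_force: 0.0
```

Emit:
arm_command(deltas=[[[-0.37,0.01,0],[0,0,-0.05],0],[[-0.37,0.01,0],[0,0,-0.05],0],[[-0.37,0.01,0],[0,0,-0.05],0],[[-0.37,0.01,0],[0,0,-0.05],0],[[-0.37,0.01,0],[0,0,-0.05],0],[[-0.37,0.01,0],[0,0,-0.05],0],[[-0.37,0.01,0],[0,0,-0.05],0],[[-0.37,0.01,0],[0,0,-0.05],0],[[-0.37,0.01,0],[0,0,-0.05],0],[[-0.37,0.01,0],[0,0,-0.05],0],[[-0.37,0.01,0],[0,0,-0.05],0],[[-0.37,0.01,0],[0,0,-0.05],0],[[-0.37,0.01,0],[0,0,-0.05],0],[[-0.37,0.01,0],[0,0,-0.05],0],[[-0.37,0.01,0],[0,0,-0.05],0],[[-0.37,0.01,0],[0,0,-0.05],0],[[0,0,0],[0,0,0],0],[[0,0,0],[0,0,0],0],[[0,0,0],[0,0,0],0]])

```text
clock: 16.6
position: [0.4617, 0.0268, 0.2129]
tool_rot: [3.141, 0.0, 2.199]
force: [-0.1, -0.4, 1.0]
grip_width: -0.0001
finger_force: 0.0
```

Emit:
arm_command(deltas=[[[0,0,-0.7],[0,0,0],0],[[0,0,-1],[0,0,0],0],[[0,0,-1.5],[0,0,0],0],[[0,0,-2],[0,0,0],0],[[0,0,-2],[0,0,0],0],[[0,0,-2],[0,0,0],0],[[0,0,-2],[0,0,0],0],[[0,0,-1],[0,0,0],0],[[0,0,0],[0,0,0],0],[[0,0,0],[0,0,0],0]])

```text
clock: 17.6
position: [0.4616, 0.0265, 0.3344]
tool_rot: [-3.141, 0.0, 2.199]
force: [-0.4, -0.8, -1.2]
grip_width: 0.0001
finger_force: 0.0
```

```bash
python3 - <<'E'
from solve import *
x0=(.5223,.068,-.19,.1015,.002,0)
T=toolT()
r,ob=solve(x0,cams=('wrist','wrist','top','side')); print(r.x.round(4),[(n,np.round(a),np.round(project(pts(r.x)[n],f,T)[0]-a,1)) for f,n,a in ob if n in('wide_opening','read_key_top')])
print(pts(r.x)['read_key_top'])
f=bot.grab_frame('wrist'); save('w4',f); print(bot.observe()['clock'])
E
```

```text
[ 0.521   0.0688 -0.1778  0.0985  0.     -0.1345] [('read_key_top', array([459., 314.]), array([1.2, 0.5])), ('wide_opening', array([379., 238.]), array([ 1.2, -0.4])), ('read_key_top', array([462., 315.]), array([-2.7, -0.3])), ('wide_opening', array([381., 236.]), array([-1.2,  1.3])), ('read_key_top', array([246., 204.]), array([-3. ,  1.3])), ('wide_opening', array([267., 234.]), array([-1.5, -0.6]))]
[0.61797406 0.05139446 0.106     ]
19.05
```

View pics/w4.png

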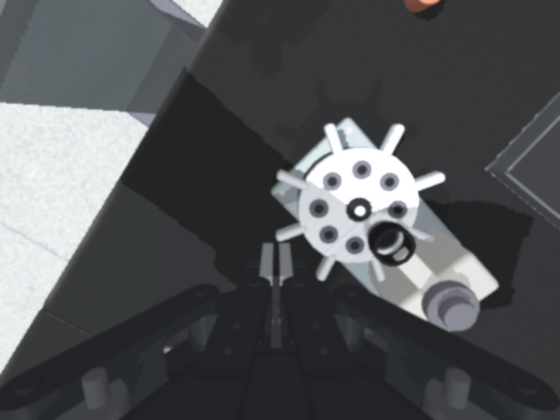

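All seven small stations are visible around the hub at (360,209), so the wide one is under the ring at (390,243). The key top is at (460,314). I'll move above the key.

Emit:
arm_command(deltas=[[[-0.5,0.9,0],[0,0,0],0],[[-0.9,1.8,0],[0,0,0],0],[[-0.9,1.8,0],[0,0,0],0],[[-0.9,1.8,0],[0,0,0],0],[[-0.9,1.8,0],[0,0,0],0],[[-0.9,1.8,0],[0,0,0],0],[[-0.9,1.8,0],[0,0,0],0],[[-0.9,1.8,0],[0,0,0],0],[[-0.4,0.7,0],[0,0,0],0],[[0,0,1],[0,0,0],0],[[0,0,1],[0,0,0],0],[[0,0,0],[0,0,0],0],[[0,0,0],[0,0,0],0]])

```text
clock: 20.35
position: [0.6185, 0.0518, 0.3144]
tool_rot: [-3.141, -0.0, 2.2]
force: [0.4, -0.0, 0.2]
grip_width: 0.0
finger_force: 0.0
```

```bash
python3 - <<'E'
from h import *
T=toolT();print(T[:3,3])
for c in ('wrist','top','side'):
    f=bot.grab_frame(c); print(c,[(np.round(d['at'],1),round(d['p'],2)) for d in bot.mark_of('read_key_top',f)[:1]],project([.6185,.051,.106],f,T), project(T[:3,3]+[0,0,-.173],f,T))
    if c=='wrist': save('w5',f)
E
```

```text
[0.61851766 0.05180071 0.3144306 ]
wrist [(array([278.9, 234.8]), 0.92)] [[273.80130786 237.12000835]] [[274.23032665 261.24025085]]
top [] [[268.07661126 170.28690145]] [[266.80761931 165.72879307]]
side [(array([246.7, 206.4]), 0.6)] [[243.0485144  205.04440075]] [[241.99766947 189.50038005]]
```

View pics/w5.png

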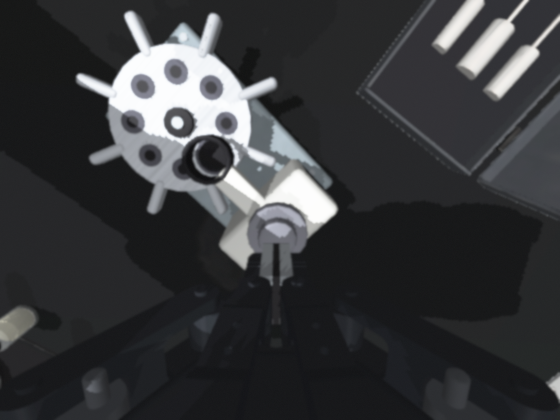

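The key at (278,232) is right below the fingertip. I'll press it gently.

Emit:
arm_command(deltas=[[[0,0.2,0.8],[0,0,0],0],[[0,0,1],[0,0,0],0],[[0,0,0.9],[0,0,0],0],[[0,0,0.5],[0,0,0],0],[[0,0,0.2],[0,0,0],0],[[0,0,0.2],[0,0,0],0],[[0,0,0.1],[0,0,0],0],[[0,0,0],[0,0,0],0],[[0,0,0],[0,0,0],0]])

```text
clock: 21.55
position: [0.6206, 0.0532, 0.278]
tool_rot: [3.141, 0.0, 2.2]
force: [-1.0, 0.2, 2.4]
grip_width: -0.0001
finger_force: 1.1
```

Emit:
arm_command(deltas=[[[0,0,0.2],[0,0,0],0],[[0,0,0.2],[0,0,0],0],[[0,0,0.1],[0,0,0],0],[[0,0,0],[0,0,0],0],[[0,0,0],[0,0,0],0]])

```text
clock: 22.05
position: [0.6207, 0.0532, 0.2734]
tool_rot: [3.141, 0.001, 2.2]
force: [-4.1, -0.6, 14.4]
grip_width: 0.0001
finger_force: 7.2
```

Emit:
arm_command(deltas=[[[0,0,0.1],[0,0,0],0],[[0,0,0],[0,0,0],0],[[0,0,0],[0,0,0],0]])

```text
clock: 22.35
position: [0.6207, 0.0533, 0.2731]
tool_rot: [3.141, 0.001, 2.2]
force: [-7.9, -2.0, 26.8]
grip_width: -0.0001
finger_force: 13.5
```

Emit:
arm_command(deltas=[[[0,0,-0.5],[0,0,0],0],[[0,0,-1],[0,0,0],0],[[0,0,-2],[0,0,0],0],[[0,0,-2],[0,0,0],0],[[0,0,-2],[0,0,0],0],[[0,-1.5,-2],[0,0,0],0],[[0,-2,-1],[0,0,0],0],[[0,-2,0],[0,0,0],0],[[0,-2,0],[0,0,0],0],[[0,-2,0],[0,0,0],0],[[0,-2,0],[0,0,0],0],[[0,-1,0],[0,0,0],0],[[0,0,0],[0,0,0],0],[[0,0,0],[0,0,0],0]])

```text
clock: 23.75
position: [0.5201, -0.0201, 0.377]
tool_rot: [3.141, 0.0, 2.2]
force: [-0.3, 1.1, -0.6]
grip_width: -0.0
finger_force: 0.0
```

```bash
python3 - <<'E'
from solve import *
T=toolT()
r,ob=solve((.521,.0688,-.178,.0985,0,0),cams=('wrist','wrist')); print(r.x.round(4))
f=bot.grab_frame('wrist'); save('w6',f); print(bot.observe()['clock'])
E
```

```text
[ 0.5212  0.0679 -0.1951  0.1025  0.0032  0.0075]
24.5
```

View pics/w6.png

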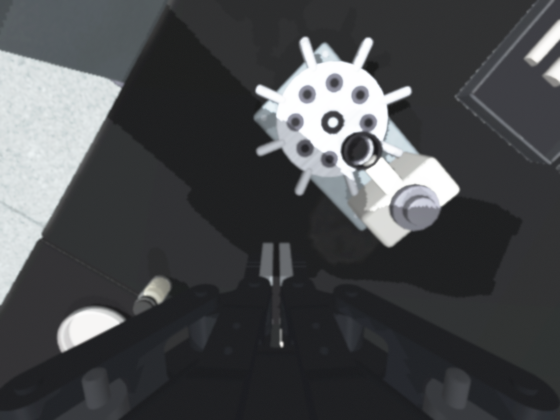

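The wheel angle measures about 0, with the wide opening under the ring at (361,150). The key at (415,208) was bottomed, with hardly any further travel as the force rose, and is released. The arm is clear.

```bash
python3 -c "from workcell import bot; print(bot.job_done())"
```

```text
the job is handed in; nothing more can be done
None
```

I turned the filter wheel two clicks anticlockwise so its wide opening rests under the light ring, then pressed the key fully down and released it, and handed the job in at about 24.5 s of the 64 s; the vials and bung were not touched.

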